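# Hang the spool bracket on the tool board

### The arm

A 6-joint arm with a two-finger parallel gripper is mounted at the origin on the work surface. World frame = base frame: x ahead of the robot, y to its left, z up, the work surface at z = 0. Lengths are in m, angles in rad, forces in N, time in s.
With the tool pointing down it reaches from about 0.325 to 0.775 m from the base axis. Payload 5.5 kg.
Tool frame: the origin (TCP) lies at the centre of the arm's flange, where the gripper is bolted on; the fingertips stand 182 mm ahead of it and the grasp point (between the pads) lies 163 mm ahead of it (robot.grip_point_offset is the distance from the TCP to the grasp point, in m); z points along the fingers, y is the direction in which the jaws open and shut (so a half turn about z gives the same grasp; the last joint's range is limited). The gripper opens to 88 mm and grips with 3 to 60 N. Pads are 20 mm wide; open, the fingers measure 115 mm over their backs; the gripper's body (75 mm by 178 mm) begins 61 mm behind the grasp point.
Start: joints at [-0.057, 0.091, 1.231, -0, 1.82, -0.057], TCP at [0.6, -0, 0.405] pointing down, gripper open.
Joint ranges: [-2.87, 2.87], [-0.86, 2.18], [0.17, 2.46], [-1.51, 4.65], [0.06, 2.69], [-2.65, 2.65]. Speed limits (rad/s): [2.57, 2.57, 3.01, 3.14, 3.14, 3.14].

### API

Orientations are given as a rotation vector (axis times angle).
In Python, from bench import robot, eoat, inverse_kinematics, snapshot, sign_off gives the robot as it stands. Calls block until the motion is done:
- robot.move_ptp(position, orientation): joint-space move of the TCP to a pose.
- robot.movel(position, max_speed=0.15, orientation=None, force_limit=None): straight line of the TCP; orientation=None keeps the orientation; max_speed is the mean speed in m/s. With force_limit (N) it stops when the force on the tool has changed by that much, and returns True; else False.
- robot.set_joints(angles): joint-space move.
- eoat.command_gripper(opening, grasp_force=None): finger opening in m; grasp_force is the grip in N (None keeps the last); returns when the fingers have stopped.
- robot.sleep(seconds).
- inverse_kinematics(position, orientation): joint angles nearest the present ones, or None.
- snapshot(name): name is "scene" or "side" or "wrist"; returns a dict with "color" (400x640x3 uint8, blue, green, red), "intrinsics" (3x3 intrinsics, pixels), "origin" and "rotation" of the camera in the world; the wrist camera has in their place "T_tool_cam" (4x4, takes a point from camera to tool coordinates, whose origin is the TCP and whose axes are the flange's). Camera axes: x right, y down, z forward; pixel columns grow to the right and rows downward; lengths in m; the calibration is good to about 2 mm. A picture is of the moment at which its call begins: read the wrist's pose just before it. There is no depth.
A pose or a line that the arm cannot do raises robot.IKError and nothing moves.
- sign_off(): hands the job in, once; it reports no verdict.
Readings, each from a call of its own:
- robot.current_time_s(): time.
- robot.current_joints(): joint angles.
- robot.current_joint_velocities(): joint speeds.
- robot.current_joint_torque(): joint torques, N m.
- robot.current_tcp_pos(): TCP position.
- robot.current_eef_rot(): TCP orientation.
- robot.current_ft_force(): force on the tool from outside, world axes, zero at the start.
- robot.current_moment(): the same for the moment, N m.
- robot.current_gripper_width(): finger opening in m.
Only numpy, scipy, OpenCV 4.12 (cv2) and the standard library are available. Lean on these libraries where they do the work, as an engineer would, in place of code of your own. Each camera call takes 0.05 s, during which the arm holds its last target. There are 200 camera calls.

### The job

Take the metal spool bracket by the top of its plate, draw it out from under the low bench shelf and stand it upright on the cork mat, and let go of it there. Then take it again by its arm and hang it on the screw in the face of the tool board: the screw head goes in through the wide part of the keyhole and the bracket slides down until the screw is at the top end of the narrow slot, so that it hangs straight with its back close to the board. Leave the wire spool, the copper cuff and the pliers where they are.

Things in the scene. Friction and masses are not known exactly. Their poses are not given: they have to be found in the camera images.
- bracket_plate (a point): Aluminium bracket (0.25-0.5 kg): upright plate 110 wide (y), 105 tall (z), 8 thick (x), and an arm from the foot of its front (-x); x goes out of the back, z up; it stands by itself. This point: mid-plate, 92 mm above the foot, where to pinch it (along x). At the start the plate is 14 mm before the low shelf, the arm under it: draw it back level (raised 9 mm at most) about 120 mm before lifting.
- bracket_arm (a point): Point in the bracket's arm to pinch from above (across y), 62 mm before the plate's front, 70 mm before its back face, 22 mm above the foot. The arm is a bar in the middle of the plate's foot, 16 mm wide, 34 mm tall, 100 mm long, with a lip 6 mm higher on its last 8 mm. Same axes as bracket_plate. Held by the plate it cannot be hung: a finger would be between it and the board.
- bracket_slot (a point): Where the screw's axis is when the bracket hangs home: on the plate's back face, mid-width, 80 mm above the foot. The keyhole goes through the plate: hole 26 mm wide, 38 to 57 mm above the foot (best entry for the screw head 51 mm above the foot), then 45 degree shoulders narrowing to a slot 9 mm wide whose closed top is 83 mm above the foot. Same axes.
- board_mark (a point): On the face of the fixed upright plywood tool board (300 wide, 200 tall, 18 mm thick), mid-width, 140 mm above the bench; x into the board, y along it, z up. One steel screw, not itself measured, stands straight out of the face up to 14 mm to either side (y) of this point and within 2 mm of its height: look or feel for it. Its sizes are given under board_top.
- board_top (a point): Middle of the tool board's top edge, at its face, 60 mm above board_mark, same axes. The screw: head 15 mm across, 5 mm thick, its front 17 mm from the face; shank 6 mm across, 12 mm free behind the head. A plate pressed on that misses stops with its back 17 mm from the face; with its hole over the head it goes on to the face.
- mat_top (a point): Centre of the top of the fixed cork mat, 220 mm (x) by 190 mm (y), 3 mm thick, on the bench.
- shelf_front (a point): Middle of the upper front edge of the fixed low wooden bench shelf, 66 mm above the bench; x points from the front in over the shelf, y along the edge. The shelf is 300 mm long, 160 mm deep, its board 12 mm thick, underside 54 mm above the bench, an upright at each end; flat copper pieces lie on it.
- spool_centre (a point): Bystander: centre of a black plastic wire spool lying flat, 90 mm across, 40 mm high.
- cuff_centre (a point): Bystander: centre of a copper cuff ring standing on its rim, 64 mm across, 30 mm high.
- pliers_centre (a point): Bystander: pliers lying flat, about 165 mm long, 14 mm high; x along them to the jaws; this point is by the pivot.
Things that resemble listed ones, but are neither listed nor needed, are in the scene too. Of the things that look like the part that bears bracket_plate, take the one that is farthest from the robot's base at the start.

How it is judged:
By the outcome, as a careful person would: the job done as asked, in the order asked, and still so for the second after the job is handed in, with the robot touching nothing.
It also fails if it takes over 72 s, if anything falls off the work surface, if the arm or the gripper's body presses on something with over 40 N, if the wrist force passes 120 N, or if a joint passes its speed limit or range.

## Working session

There is one attempt and no reset: what is moved stays moved. The work goes in short steps, each a Python script; the robot and the scene stay as the last script left them, time stands still between calls to the robot, and variables do not carry over. Pictures are saved under pics/ and viewed, on a budget of 10 in all, crops included, one or two more only if the job needs it, and the job is handed in when it is done.

```bash
ls; mkdir -p pics
python3 - <<'E'
from bench import robot, snapshot
import cv2, numpy as np, pickle
d={}
for n in ("scene","side","wrist"):
    s=snapshot(n); d[n]=s; cv2.imwrite(f"pics/{n}0.png",s["color"]); 
    print(n,s["intrinsics"].tolist(),[ (k,np.round(s[k],3).tolist()) for k in s if k not in("color","intrinsics")])
pickle.dump(d,open("d0.pkl","wb"))
print(robot.current_time_s(),robot.current_tcp_pos(),robot.current_eef_rot())
E
```

```text
pics
scene [[463.814342521337, 0.0, 314.3071692883844], [0.0, 463.814342521337, 197.91278640662395], [0.0, 0.0, 1.0]] [('origin', [1.299, -0.166, 0.946]), ('rotation', [-1.824, -1.608, 0.679])]
side [[393.88857046901535, 0.0, 326.09711965949145], [0.0, 393.88857046901535, 198.16900771526952], [0.0, 0.0, 1.0]] [('origin', [0.007, 0.859, 0.904]), ('rotation', [-0.607, 2.559, -1.278])]
wrist [[292.435709115014, 0.0, 319.77180165001806], [0.0, 292.435709115014, 197.50841612059077], [0.0, 0.0, 1.0]] [('T_tool_cam', [[0.0, -0.958, -0.288, 0.078], [1.0, 0.0, -0.0, -0.002], [0.0, -0.288, 0.958, 0.021], [0.0, 0.0, 0.0, 1.0]])]
0.15 [ 6.00062688e-01 -9.26309285e-06  4.03745559e-01] [-2.22064130e+00 -2.22063705e+00  1.55946292e-03]
```

View pics/scene0.png

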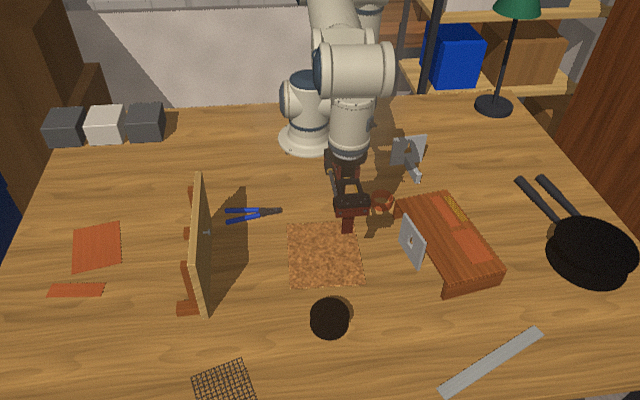

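View pics/side0.png

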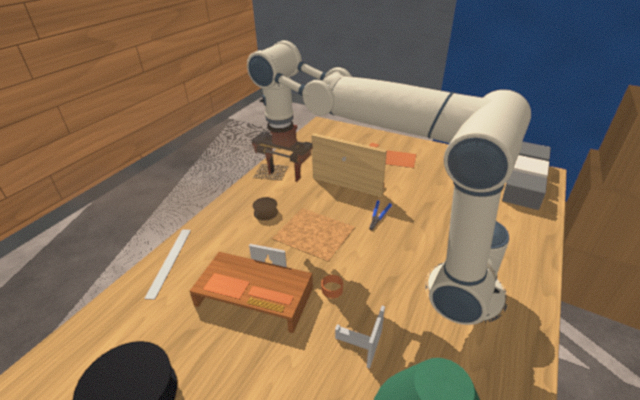

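Run:
```python
import cv2, numpy as np, pickle
d=pickle.load(open("d0.pkl","rb"))
def c(n,x,y,w,h,f):
    return cv2.resize(d[n]["color"][y:y+h,x:x+w],None,fx=f,fy=f,interpolation=cv2.INTER_CUBIC)
a=c("scene",380,205,100,75,4); b=c("side",235,230,100,75,4); e=c("scene",160,170,100,150,4)
cv2.imwrite("pics/m1.png",np.hstack([np.vstack([a,b]),e]))
```

```text
(no output)
```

View pics/m1.png

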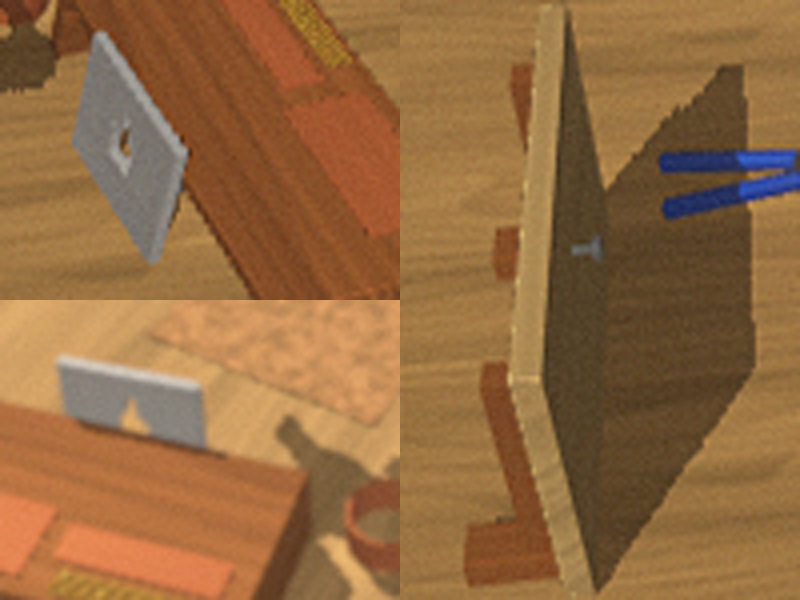

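View pics/wrist0.png

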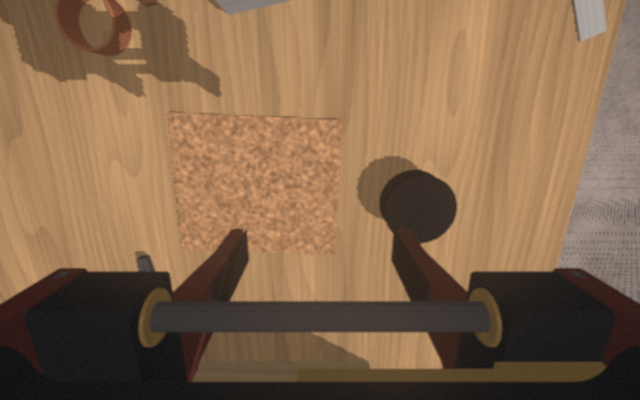

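```bash
cat > h.py <<'E'
import numpy as np, cv2, pickle
from scipy.spatial.transform import Rotation as R
def ray(s,u,v):
    r=np.array(s["rotation"]); M=R.from_rotvec(r).as_matrix() if r.shape==(3,) else r
    K=s["intrinsics"]; return np.array(s["origin"]), M@np.array([(u-K[0,2])/K[0,0],(v-K[1,2])/K[1,1],1.])
def onz(s,u,v,z):
    o,d=ray(s,u,v); return o+d*(z-o[2])/d[2]
def wray(s,T,u,v):   # wrist, T=4x4 tool pose
    C=T@s["T_tool_cam"]; K=s["intrinsics"]; return C[:3,3], C[:3,:3]@np.array([(u-K[0,2])/K[0,0],(v-K[1,2])/K[1,1],1.])
def tool(robot):
    T=np.eye(4);T[:3,3]=robot.current_tcp_pos();T[:3,:3]=R.from_rotvec(robot.current_eef_rot()).as_matrix();return T
E
python3 - <<'E'
from h import *
np.set_printoptions(precision=4,suppress=True)
d=pickle.load(open("d0.pkl","rb")); S=d["scene"]; D=d["side"]
a=lambda u,v:(380+u/4,205+v/4); b=lambda u,v:(235+u/4,230+(v-300)/4); e=lambda u,v:(160+(u-400)/4,170+v/4)
for n,s,p,z in [("topL",S,a(96,36),.105),("topR",S,a(184,156),.105),("botR back",S,a(152,262),0),("botL back",S,a(75,143),0),
 ("side top front R",D,b(57,360),.105),("side top L",D,b(202,384),.105),
 ("brd top far",S,e(566,8),.2),("brd top near",S,e(545,378),.2),("brd bot near",S,e(598,592),0),
 ("mat",S,(288,223),.003),("mat",S,(355,221),.003),("mat",S,(364,285),.003),("mat",S,(291,288),.003),
 ("shelf",S,a(75,0),.066),("shelfnear",S,(445,281),.066),("screw head",S,e(600,246),.14),("screw base",S,e(573,250),.14),("cuff",S,(381,205),.015),("spool",S,(330,318),.02)]:
    print(n,onz(s,*p,z))
E
```

```text
topL [0.4992 0.186  0.105 ]
topR [0.6046 0.2112 0.105 ]
botR back [0.6025 0.2102 0.    ]
botL back [0.4976 0.1877 0.    ]
side top front R [0.5961 0.2138 0.105 ]
side top L [0.4877 0.1878 0.105 ]
brd top far [ 0.3875 -0.3155  0.2   ]
brd top near [ 0.6811 -0.3133  0.2   ]
brd bot near [ 0.6788 -0.3143  0.    ]
mat [ 0.3987 -0.1056  0.003 ]
mat [0.4131 0.083  0.003 ]
mat [0.6324 0.0621 0.003 ]
mat [ 0.6196 -0.1184  0.003 ]
shelf [0.4265 0.1975 0.066 ]
shelfnear [0.6887 0.2379 0.066 ]
screw head [ 0.5357 -0.2984  0.14  ]
screw base [ 0.5371 -0.3139  0.14  ]
cuff [0.3699 0.1673 0.015 ]
spool [ 0.7253 -0.0386  0.02  ]
```

The bracket candidates are the one at the shelf (412,242) and the one near the robot (408,150). The shelf one is farther from the base and has its arm under the shelf, and the close crop confirms the choice. The screw head is at scene pixel (210,231.5). Next I hover above the plate and refine.

```bash
cat >> h.py <<'E'
def down(yaw):  # tool x at yaw in world, z down
    c,s=np.cos(yaw),np.sin(yaw); return R.from_matrix(np.array([[c,s,0],[s,-c,0],[0,0,-1]])).as_rotvec()
E
python3 - <<'E'
from h import *
from bench import *
robot.move_ptp([0.549,0.199,0.40],down(np.radians(13)))
T=tool(robot); s=snapshot("wrist"); pickle.dump((T,s),open("w1.pkl","wb"))
cv2.imwrite("pics/w1.png",cv2.resize(s["color"][60:360,160:480],None,fx=2.5,fy=2,interpolation=cv2.INTER_CUBIC) if 0 else cv2.resize(s["color"][70:330,200:480],None,fx=2.5,fy=2.3))
print(robot.current_time_s(),robot.current_joints(),robot.current_ft_force())
E
```

```text
1.6917 [ 2.88755269e-01  4.67961215e-02  1.28526030e+00 -1.46593389e-04
  1.80958264e+00  1.63268005e+00] [-0.10832395  0.21002939  0.56286032]
```

View pics/w1.png

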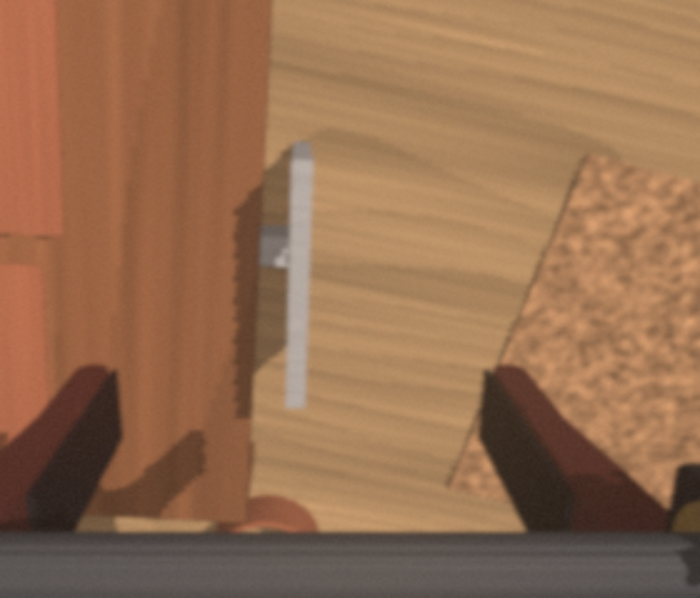

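The plate's top edge runs from (302,157) to (296,408) in this crop, with the arm passing under the shelf at (272,247).

Run:
```python
from h import *
T,s=pickle.load(open("w1.pkl","rb"))
def q(x,y,z):
    o,d=wray(s,T,200+x/2.5,70+y/2.3); return o+d*(z-o[2])/d[2]
A=q(302,157,.105);B=q(296,408,.105);print(A,B,(A+B)/2,np.linalg.norm(A-B),np.degrees(np.arctan2(*(A-B)[1::-1])))
C=q(270,5,.066);D=q(248,520,.066);print(C,D,np.degrees(np.arctan2(*(C-D)[1::-1])))
print(q(314,160,.105)-q(291,160,.105), q(500,350,.003), q(587,155,.003))
```

```text
[0.59997191 0.20867254 0.105     ] [0.49166181 0.18601937 0.105     ] [0.54581686 0.19734595 0.105     ] 0.1106537141324003 11.813181963739101
[0.65628887 0.23462892 0.066     ] [0.40247487 0.19014985 0.066     ] 9.939742964283056
[ 0.00191347 -0.00826529  0.        ] [0.5047346  0.07425227 0.003     ] [0.62439919 0.06613604 0.003     ]
```

Run:
```python
from h import *
from bench import *
y=np.radians(11.5); o=down(y); b=np.array([np.sin(y),-np.cos(y),0])
p=np.array([.546,.1975,.093+.163])
eoat.command_gripper(.034,45)
robot.move_ptp(p+[0,0,.05],o)
print(robot.movel(p,.1,o,force_limit=12), robot.current_tcp_pos())
eoat.command_gripper(0,45); print("w",robot.current_gripper_width(),robot.current_ft_force())
robot.movel(p+[0,0,.003],.03); print(robot.current_ft_force())
if robot.current_gripper_width()>.005:
    hit=robot.movel(p+.125*b+[0,0,.003],.1,force_limit=15); print(hit,robot.current_tcp_pos(),robot.current_ft_force(),robot.current_time_s())
    T=tool(robot); s=snapshot("wrist"); pickle.dump((T,s),open("w2.pkl","wb"))
    t=snapshot("side"); m=snapshot("scene")
    f=lambda i,x,y,w,h:cv2.resize(i["color"][y:y+h,x:x+w],(400,300))
    cv2.imwrite("pics/w2.png",np.vstack([np.hstack([f(s,0,0,640,400),f(t,200,140,200,150)]),np.hstack([f(m,320,140,200,150),f(m,160,170,100,75)])]))
```

```text
False [0.54621135 0.19755805 0.25678572]
w 0.0076081366245907105 [-0.35139628 -0.02729048  2.11345886]
[-1.02417049 -0.17991119 -3.23480273]
False [0.57100589 0.07518926 0.25945568] [-0.07494816 -1.55728986  0.52290824] 5.9333
```

View pics/w2.png

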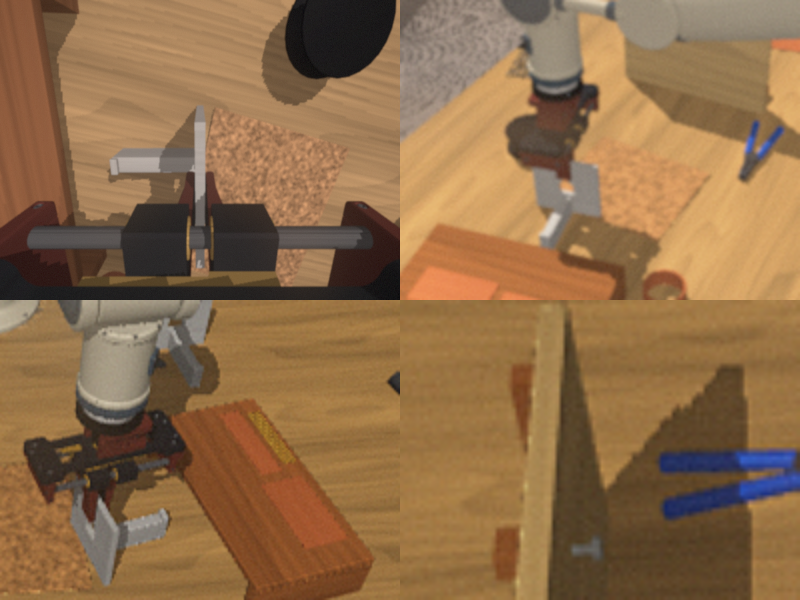

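Run:
```python
from h import *
from bench import *
P=robot.current_tcp_pos(); o=down(.004)
robot.movel(P+[0,0,.05],.15); print(robot.current_ft_force())
q=np.array([.516,-.070,.31]); robot.movel(q,.15,o); q[2]=.270; robot.movel(q,.1); robot.sleep(.2)
f0=robot.current_ft_force()
q[2]=.255; print(robot.movel(q,.02,force_limit=5),robot.current_tcp_pos(),f0,robot.current_ft_force())
eoat.command_gripper(.03); robot.sleep(.2)
P=robot.current_tcp_pos(); robot.movel([P[0],P[1],.40],.25)
robot.movel([.516,-.05,.40],.25)
T=tool(robot); s=snapshot("wrist"); pickle.dump((T,s,snapshot("scene"),snapshot("side")),open("w3.pkl","wb"))
cv2.imwrite("pics/w3.png",cv2.resize(s["color"][90:330,180:460],None,fx=2.5,fy=2.5)); print(robot.current_time_s())
```

```text
[-0.45167433  0.02720044 -3.2589578 ]
True [ 0.51598122 -0.07001458  0.2594031 ] [-0.41912008 -0.34149756 -2.92088771] [ 0.10599691 -0.04913211  4.07503573]
10.925
```

View pics/w3.png

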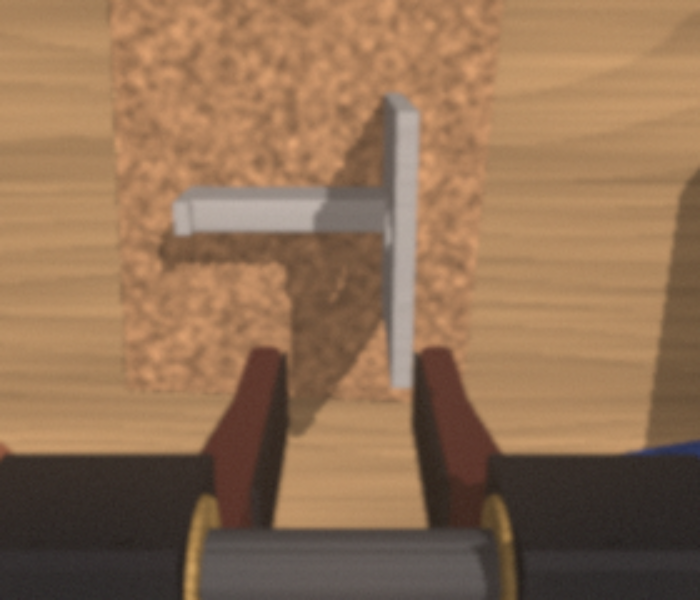

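The bracket stands upright on the mat. The plate's top edge runs from (404,110) to (402,387), and the arm's top strip is centred at y≈216, running from x=182 at the tip to x=387.

Run:
```python
from h import *
np.set_printoptions(precision=4,suppress=True)
T,s,_,_=pickle.load(open("w3.pkl","rb"))
def q(x,y,z):
    o,d=wray(s,T,180+x/2.5,90+y/2.5); return o+d*(z-o[2])/d[2]
A=q(404,110,.108);B=q(401.5,387,.108);print(A,B,(A+B)/2,np.linalg.norm(A-B),np.degrees(np.arctan2(*(A-B)[1::-1])))
print("arm",q(190,216,.037),q(182,219,.043),q(380,216,.037))
```

```text
[ 0.5704 -0.0698  0.108 ] [ 0.4609 -0.0718  0.108 ] [ 0.5156 -0.0708  0.108 ] 0.1095375830338306 1.0570099901170324
arm [0.5145 0.0252 0.037 ] [0.5144 0.0277 0.043 ] [ 0.515  -0.0649  0.037 ]
```

Run:
```python
from h import *
from bench import *
eoat.command_gripper(.088)
robot.move_ptp([.536,-.290,.44],down(np.pi/2)); robot.sleep(.2)
T=tool(robot); s=snapshot("wrist"); pickle.dump((T,s),open("w4.pkl","wb"))
a=cv2.resize(s["color"][100:300,160:480],(800,500),interpolation=cv2.INTER_CUBIC); cv2.imwrite("pics/w4.png",cv2.convertScaleAbs(a,alpha=1.3)); print(robot.current_time_s())
```

```text
13.8833
```

View pics/w4.png

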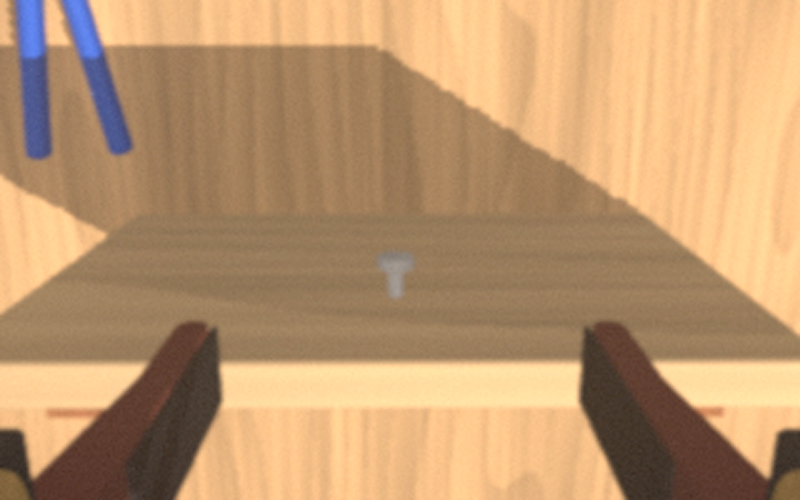

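The screw head is at about (396,260), its base at (396,297), and the board's face/top edge at y≈360.

Run:
```python
from h import *
np.set_printoptions(precision=4,suppress=True)
T,s=pickle.load(open("w4.pkl","rb")); print(T)
W=lambda x,y:wray(s,T,160+x/2.5,100+y/2.5)
def z(x,y,h): o,d=W(x,y); return o+d*(h-o[2])/d[2]
def fy(x,y,Y): o,d=W(x,y); return o+d*(Y-o[1])/d[1]
print("top",z(10,361,.2),z(790,358.5,.2),"bot",z(133,215,0),z(640,214,0))
for Y in(-.313,-.315,-.317): print(Y,fy(396,297,Y),fy(396,262,Y+.0165))
d=pickle.load(open("d0.pkl","rb"))["scene"]
o,r=ray(d,210,231.5); print("scene head at y=-.2985:",o+r*(-.2985-o[1])/r[1])
```

```text
[[-0.0004  1.      0.0001  0.5361]
 [ 1.      0.0004 -0.     -0.2896]
 [-0.      0.0001 -1.      0.4401]
 [ 0.      0.      0.      1.    ]]
top [ 0.4064 -0.3177  0.2   ] [ 0.6624 -0.3166  0.2   ] bot [ 0.3768 -0.3199  0.    ] [ 0.6764 -0.3191  0.    ]
-0.313 [ 0.533  -0.313   0.1533] [ 0.533  -0.2965  0.1601]
-0.315 [ 0.5329 -0.315   0.1481] [ 0.533  -0.2985  0.154 ]
-0.317 [ 0.5329 -0.317   0.1428] [ 0.5329 -0.3005  0.1479]
scene head at y=-.2985: [ 0.5353 -0.2985  0.1395]
```

Run:
```python
from h import *
from bench import *
np.set_printoptions(precision=4,suppress=True)
o=down(np.pi/2+.006)
eoat.command_gripper(.05)
robot.move_ptp([.515,-.0045,.33],o); robot.movel([.515,-.0045,.23],.2,o)
print(robot.movel([.515,-.0045,.188],.08,force_limit=8),robot.current_tcp_pos(),robot.current_ft_force())
eoat.command_gripper(0,60); print("w",robot.current_gripper_width())
o=down(np.pi/2+.003)
robot.movel([.515,-.0045,.25],.08); robot.sleep(.2); print(robot.current_ft_force(),robot.current_moment())
robot.movel([.534,-.18,.274],.15,o); robot.sleep(.3)
print(robot.current_tcp_pos(),robot.current_ft_force(),robot.current_moment(),robot.current_gripper_width(),robot.current_time_s())
s=snapshot("scene"); w=snapshot("wrist"); e=snapshot("side"); pickle.dump((tool(robot),w,s,e),open("w5.pkl","wb"))
f=lambda i,x,y,W,h:cv2.resize(i["color"][y:y+h,x:x+W],(400,300),interpolation=cv2.INTER_CUBIC)
cv2.imwrite("pics/w5.png",np.vstack([np.hstack([f(s,170,170,160,120),f(w,0,0,640,400)]),np.hstack([f(e,260,100,160,120),f(s,190,190,80,60)])]))
```

```text
False [ 0.5149 -0.0045  0.1877] [0.2585 0.9701 0.4729]
w 0.015733200088152294
[-0.6529 -0.1942 -2.977 ] [ 0.151   0.0327 -0.0748]
[ 0.534  -0.1796  0.274 ] [-0.9304  0.5606 -2.7052] [0.1526 0.0049 0.0291] 0.015827829100561807 20.525
```

View pics/w5.png

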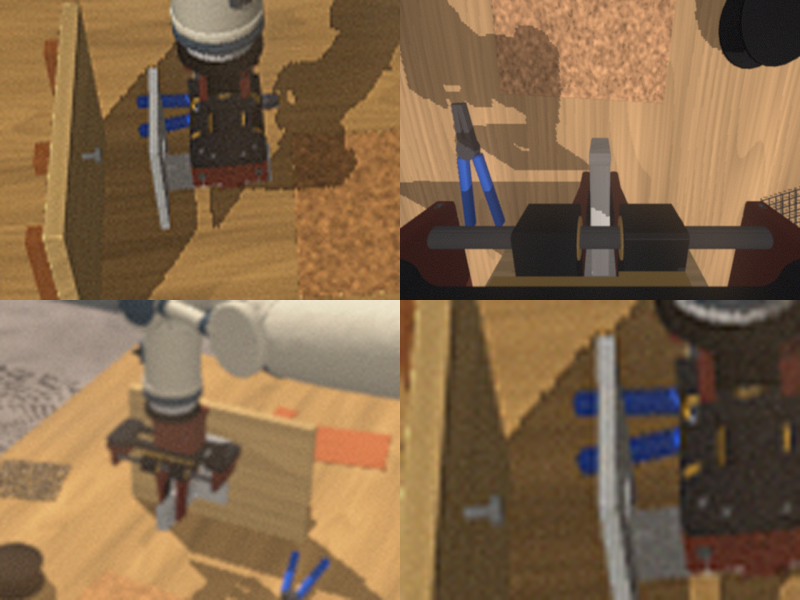

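The bracket is held by its arm and level, with the plate parallel to the board. Now the insertion, with force limits.

Run:
```python
from h import *
from bench import *
np.set_printoptions(precision=4,suppress=True)
x,z=.534,.274
robot.movel([x,-.212,z],.1); robot.sleep(.2)
h=robot.movel([x,-.256,z],.03,force_limit=8); p=robot.current_tcp_pos(); print(h,p,robot.current_ft_force(),"back y",p[1]-.07)
s=snapshot("scene"); e=snapshot("side"); pickle.dump((s,e),open("w6.pkl","wb"))
print(robot.current_time_s())
```

```text
True [ 0.5339 -0.2474  0.273 ] [-0.7567  0.5088 -1.9404] back y -0.3173723103003261
22.5333
```

Contact came with the back at y=-0.317, which is the board face (a miss would stop at about -0.300). The head is through the hole. Now slide down.

Run:
```python
from h import *
from bench import *
np.set_printoptions(precision=4,suppress=True)
x,y=.534,-.2459
robot.movel([x,y,.273],.02); robot.sleep(.2); print(robot.current_tcp_pos(),robot.current_ft_force())
h=robot.movel([x,y,.236],.03,force_limit=8); print(h,robot.current_tcp_pos(),robot.current_ft_force(),robot.current_moment(),robot.current_time_s())
s=snapshot("scene"); e=snapshot("side"); pickle.dump((s,e),open("w7.pkl","wb"))
```

```text
[ 0.534  -0.2459  0.2729] [-0.4099  0.3916 -2.6738]
True [ 0.5341 -0.2461  0.2431] [-0.3701  1.3069  3.4371] [-0.2183  0.0562  0.0289] 23.9167
```

Run:
```python
from h import *
from bench import *
np.set_printoptions(precision=4,suppress=True)
p=robot.current_tcp_pos()
print(robot.movel([p[0],-.2472,p[2]],.02,force_limit=5),robot.current_ft_force())
eoat.command_gripper(.045); robot.sleep(.3)
print(robot.current_ft_force(),robot.current_tcp_pos())
p=robot.current_tcp_pos()
print(robot.movel([p[0],p[1],.36],.12,force_limit=10))
robot.movel([p[0],p[1]+.10,.40],.2)
robot.move_ptp([.50,.0,.42],down(np.pi/2)); robot.sleep(.5)
s=snapshot("scene"); e=snapshot("side"); pickle.dump((s,e),open("w8.pkl","wb"))
f=lambda i,x,y,W,h:cv2.resize(i["color"][y:y+h,x:x+W],(400,300),interpolation=cv2.INTER_CUBIC)
cv2.imwrite("pics/w8.png",np.vstack([np.hstack([f(s,160,170,120,90),f(s,160,100,400,300)]),np.hstack([f(e,290,120,120,90),f(e,140,80,320,240)])]))
print(robot.current_time_s(),robot.current_ft_force())
```

```text
True [ 0.8424 -1.0808  1.4897]
[ 0.2257 -0.1416  0.2986] [ 0.5341 -0.247   0.2432]
False
28.2333 [-0.0408  0.135   1.0783]
```

View pics/w8.png

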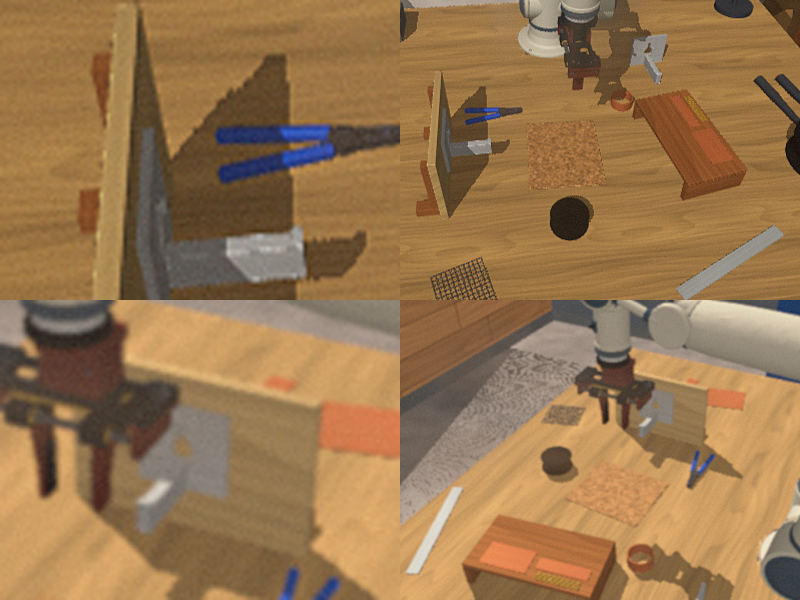

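One more look from above, to check straightness and the gap to the board. It is one past the picture budget, but this fit matters.

Run:
```python
from h import *
from bench import *
eoat.command_gripper(.088)
robot.move_ptp([.536,-.270,.46],down(np.pi/2)); robot.sleep(.2)
T=tool(robot); s=snapshot("wrist"); pickle.dump((T,s),open("w9.pkl","wb"))
a=cv2.resize(s["color"][90:290,200:440],(720,600),interpolation=cv2.INTER_CUBIC); cv2.imwrite("pics/w9.png",cv2.convertScaleAbs(a,alpha=1.3)); print(robot.current_time_s())
```

```text
30.3667
```

View pics/w9.png

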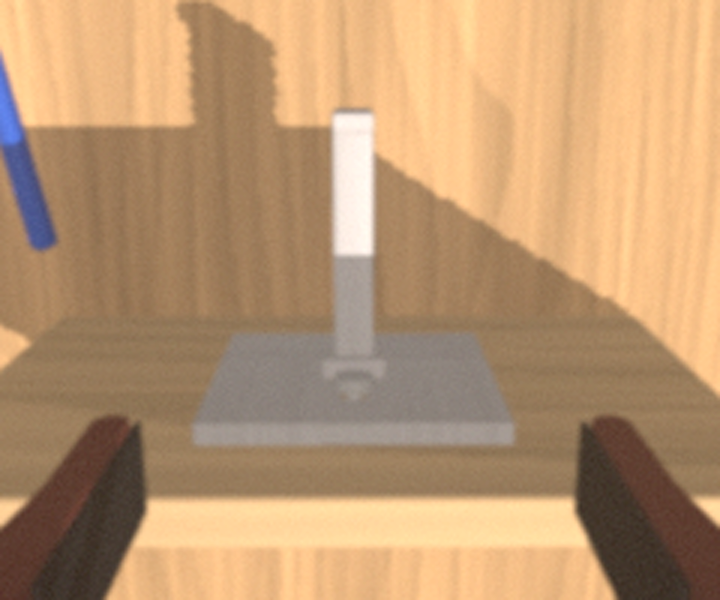

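The bracket hangs straight: its top edge is level at y≈432 from x=195 to 513, and the screw is in the slot at (353,383). The gripper is clear.

```bash
python3 -c "
from bench import *
robot.move_ptp([.52,-.05,.44],robot.current_eef_rot());print(robot.current_time_s(),robot.current_ft_force());sign_off()"
```

```text
31.2583 [ 0.35254303 -0.2913911   0.33019942]
the job is handed in; nothing more can be done
```

The bracket now hangs on the screw in the tool board. I took the one at the shelf by the top of its plate, drew it back 125 mm raised 3 mm, stood it on the mat and let go. I then took it by its arm, put the keyhole over the screw head and slid it down. The job was handed in at about 31 s of the 72 s allowed.

**Checks on the fit:**
- **Entry:** the plate went on to the board face; its back stopped at y = -0.317, where a miss would have stopped near -0.300.
- **Slide:** it stopped after 29.8 mm, against about 29 mm expected.
- **Last picture:** from above, the plate hung level, close to the board, with the screw in the slot.
- **Other things:** the last overview showed the spool, cuff and pliers where they began. I did not measure them.

**Disagreements:** the scene and wrist cameras differed by about 2–3 mm on the screw's x and the board face. The screw height from the wrist picture was 3–20 mm high, depending on the face distance assumed, so I used the given 140 mm. These did not affect the fit.

I viewed 11 pictures, one past the budget; several were mosaics of crops.

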